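# Find the full battery case by its weight and hold it up

## Robot

A 6-joint arm with a two-finger parallel gripper is mounted at the origin on the work surface. World frame = base frame: x ahead of the robot, y to its left, z up, the work surface at z = 0. Lengths are in mm, angles in rad, forces in N, time in s.
With the tool pointing down it reaches from about 350 to 775 mm from the base axis. Payload 7.3 kg.
Tool frame: the origin (TCP) lies between the finger pads; the fingertips stand bot.tip_extent ahead of it and the grasp point (between the pads) lies 6 mm ahead of it (bot.tip_extent is the distance from the TCP to the fingertips, in mm); x points along the fingers, y is the direction in which the jaws open and shut, and the axes are right-handed (so a half turn about x gives the same grasp; the last joint's range is limited). The gripper opens to 92 mm and grips with 3 to 60 N. Pads are 19 mm wide; open, the fingers measure 130 mm over their backs; the gripper's body (75 mm by 190 mm) begins 47 mm behind the grasp point.
Start: joints at [-1.441, 0.342, 1.524, -0, 1.275, -0.146], TCP at [142.988, -505.17, 251.741] pointing down, gripper open.
Joint ranges: [-2.53, 2.53], [-0.77, 2.02], [0.04, 2.7], [-1, 4.14], [0.28, 2.66], [-3.11, 3.11]. Speed limits (rad/s): [2.57, 2.57, 3.14, 3.14, 3.14, 3.14].

## Interface

Orientations are given as [roll, pitch, yaw] about the fixed x, y, z axes, in that order (R = Rz(yaw) Ry(pitch) Rx(roll)).
In Python, from plant import bot, capture, workorder gives the robot as it stands. The module is installed in compiled form; this text tells all that it offers.
- The arm moves only by the shell command python3 -m crank 'ROWS'. ROWS is JSON, a list of rows, each an object with "linear": the shift along the tool's x, y, z in cm, a list of three; "delta_rot": the turn, a rotation vector about the tool's x, y, z in degrees, a list of three; "fingers": the opening, from 0 (shut) to 1 (fully open). In form: [{"linear": [x, y, z], "delta_rot": [wx, wy, wz], "fingers": fingers}, ...]. A call has exactly 5 rows; each row shifts and turns the commanded pose from where the row before left it, along the tool's axes as they then stand; what a row does not reach is not made up. A row lasts 1/10 s, in which the tool goes at most 50 mm and 8.59 degrees, less where a joint would pass 70% of its speed; a pose out of reach is approached as far as the arm can. A call with a gripper value outside its range is refused whole. The fingers move at their own pace and stop on an object; the grip force is fixed at half the most. Time passes only in rows, so rows that do not move let the fingers close, or fill a call up. It gives the time, the measured TCP pose, the force and the opening at its end, in the units of the state.
- bot.get_obs(): the state, without advancing time (a new reading comes with each control period).
- capture(name): name is "scene" or "side" or "wrist"; returns a dict with "image" (384x512x3 uint8, blue, green, red), "mtx" (3x3 intrinsics, pixels), "pose" (4x4, takes a point from camera to world coordinates). Camera axes: x right, y down, z forward; pixel columns grow to the right and rows downward; lengths in mm; the calibration is good to about 2 mm. The wrist camera is an equidistant fisheye: a pixel r from the principal point sees the ray r / f radians off the axis. A picture is of the moment at which its call begins. There is no depth.
- workorder.close_job(): hands the job in, once; it reports no verdict.
The state is a dict: "time": time; "joint_positions": joint angles; "dq": joint speeds; "tau": joint torques, N m; "tool_pos": TCP position; "tcp_rot": TCP orientation; "contact_force": force on the tool from outside, world axes, zero at the start; "moment": the same for the moment, N m; "grip_width": finger opening in mm.
Only numpy, scipy, OpenCV 4.12 (cv2) and the standard library are available. Lean on these libraries where they do the work, as an engineer would, in place of code of your own. Each camera call takes 0.05 s, during which the arm holds its last target. There are 200 camera calls.

## Task

One of the three identical closed battery cases in the pulled-out caddy is full, and it can only be told by its weight. One after another, going from left to right as seen from the robot, lift each case clear of the slot dividers to feel its weight, setting it back level in its own slot before taking the next (the last may stay in hand if it is the one); then finish holding the heaviest case up level and still in the gripper, at least 10 cm higher than it stood, nothing else carrying it and without letting go, with the other two standing in their slots and everything else left where it was.

Things in the scene. Friction and masses are not known exactly. Their poses are not given: they have to be found in the camera images.
- cabinet: low hoop pine desk cabinet, fixed; its top drawer, a grey plastic caddy, stays pulled out towards the robot. Origin on the table under the caddy's centre; x points away from the robot into the cabinet, y left along its front, z up. The carcass spans x 85 to 325 mm, y -210 to 210 mm, top at z 130 mm; on it stand a bell, a pot and a remote, no part of them nearer than x 110 mm
- caddy (a point): centre of the caddy's flat floor, 58 mm above the table, axes as the cabinet's. Floor: x -85 to 85 mm, y -187 to 187 mm. Dividers along x, 3 mm thick and 15 mm high, bound three case slots 62 mm wide at y 110, 0 and -110 mm and, between these, two 42 mm wide slots with remotes. Outer walls are 25 mm high; the drawer's front board (x -99 to -85 mm) rises 34 mm above the floor
- case_left_center (a point): centre of the leftmost (+y) closed blue plastic battery case, 28.5 mm above its underside. The case is 122 mm long (its x), 50 mm wide (its y), 57 mm high, with a snap-fit hinged lid. It stands in the slot at y 110 mm of the caddy. The three look alike and weigh 0.13 to 0.7 kg, contents about centred; the heaviest is at least 0.2 kg heavier than the next, and which it is changes each time
- case_middle_center (a point): centre of the middle closed blue plastic battery case, 28.5 mm above its underside. The case is 122 mm long (its x), 50 mm wide (its y), 57 mm high, with a snap-fit hinged lid. It stands in the slot at y 0 mm of the caddy. The three look alike and weigh 0.13 to 0.7 kg, contents about centred; the heaviest is at least 0.2 kg heavier than the next, and which it is changes each time
- case_right_center (a point): centre of the rightmost (-y) closed blue plastic battery case, 28.5 mm above its underside. The case is 122 mm long (its x), 50 mm wide (its y), 57 mm high, with a snap-fit hinged lid. It stands in the slot at y -110 mm of the caddy. The three look alike and weigh 0.13 to 0.7 kg, contents about centred; the heaviest is at least 0.2 kg heavier than the next, and which it is changes each time
- remote_1: black remote 148 x 36 x 15 mm lying in the slot between the left and middle cases; origin at the centre of its underside; leave alone
- remote_2: black remote 135 x 36 x 15 mm lying in the slot between the middle and right cases; origin at the centre of its underside; leave alone
- remote_3: black remote 160 x 44 x 15 mm lying on the cabinet's top; origin at the centre of its underside; leave alone
- bell: chrome desk bell, 84 mm across and 58 mm high, on the cabinet's top; origin at the centre of its underside; leave alone
- pot: small terracotta pot, 76 mm across the rim and 65 mm high, on the cabinet's top; origin at the centre of its underside; leave alone
- mug: white mug, 80 mm across and 90 mm high, on the table to the left; origin at the centre of its underside; leave alone
- book: closed grey book 150 x 210 x 22 mm lying on the table to the right; origin at the centre of its underside; leave alone
Mind the look-alikes: they are no part of the job. What is shaped like the part that bears case_middle_center but orange is not meant.

How it is judged:
By the outcome, as a careful person would: the job done as asked, in the order asked, and still so for the second after the job is handed in, while the arm keeps its last pose, push and grip.
It also fails if it takes over 72 s, if anything falls off the work surface, if the arm or the gripper's body presses on something with over 40 N, if the wrist force passes 120 N, or if a joint passes its speed limit or range.

## Working session

There is one attempt and no reset: what is moved stays moved. The work goes in short steps, Python scripts to look and compute and a shell command to move; the robot and the scene stay as the last step left them, time stands still between calls to the robot, and variables do not carry over. Pictures are saved under pics/ and viewed, on a budget of 10 in all, crops included, one or two more only if the job needs it, and the job is handed in when it is done.

```bash
mkdir -p pics; python3 - <<'E'
from plant import bot,capture
import cv2,numpy as np
o=bot.get_obs();print(o,bot.tip_extent)
for n in("scene","side"):
    c=capture(n);cv2.imwrite(f"pics/{n}0.png",c["image"]);print(n,c["mtx"].tolist(),c["pose"].round(4).tolist())
a=[cv2.imread(f"pics/{n}0.png") for n in("scene","side")]
E
```

```text
{'time': 0.0, 'joint_positions': array([-1.44105245e+00,  3.42721224e-01,  1.52502668e+00, -1.99854818e-05,
        1.27538312e+00, -1.46025849e-01]), 'dq': array([ 0.00069323, -0.00041004,  0.00065454, -0.00050996, -0.00242333,
       -0.00070051]), 'tau': array([-4.32506258e-04, -4.31241131e+01, -2.44222981e+01,  7.19081727e-02,
        5.57168364e-02, -1.50578148e-04]), 'tool_pos': array([ 142.90554807, -504.79170889,  251.04233352]), 'tcp_rot': array([-1.70440008,  1.56925784,  1.71296813]), 'contact_force': array([-0.0825886 , -0.24746249, -1.86371191]), 'moment': array([-0.00209036,  0.02722025,  0.03209334]), 'grip_width': 91.7799432741934} 25.0
scene [[442.55645590086783, 0.0, 254.00284096866028], [0.0, 442.55645590086783, 180.9570842808262], [0.0, 0.0, 1.0]] [[0.6349, 0.584, -0.5059, 1145.0478], [0.7726, -0.4811, 0.4143, -545.0381], [-0.0014, -0.6539, -0.7566, 1097.477], [0.0, 0.0, 0.0, 1.0]]
side [[474.9977136831311, 0.0, 255.67569106922585], [0.0, 474.9977136831311, 184.1869931769064], [0.0, 0.0, 1.0]] [[-0.9922, -0.0895, 0.0866, 336.5355], [-0.1244, 0.6815, -0.7212, 1079.3192], [0.0055, -0.7263, -0.6873, 1115.6979], [0.0, 0.0, 0.0, 1.0]]
```

View pics/scene0.png

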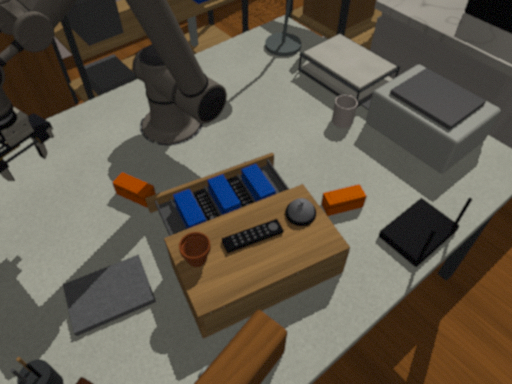

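View pics/side0.png

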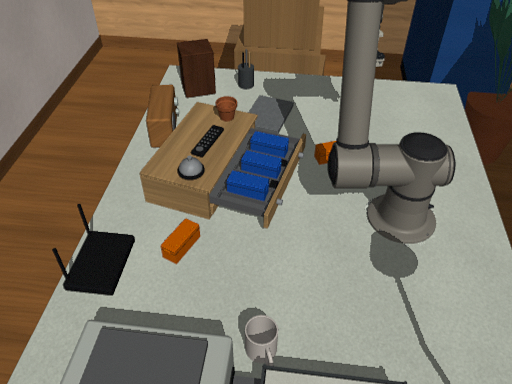

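The scene view shows three blue cases in the caddy, at about (189,207), (224,193) and (258,181). The orange look-alikes at (133,187) and (344,200) lie on the table and are not meant. In the side view the cases sit at (268,143), (262,162) and (248,184), left case nearest that camera.

```bash
cat > h.py <<'E'
import numpy as np,cv2
from plant import bot,capture
def ray(c,uv,z):
    K,T=c["mtx"],c["pose"];d=T[:3,:3]@np.linalg.solve(K,[uv[0],uv[1],1]);p=T[:3,3]
    return p+d*(z-p[2])/d[2]
def blue(im,vmin=40):
    h=cv2.cvtColor(im,cv2.COLOR_BGR2HSV);return cv2.inRange(h,(105,140,vmin),(128,255,255))
E
python3 - <<'E'
from h import *
for n in("scene","side"):
    c=capture(n);im=c["image"];m=blue(im);v=im.max(2)
    N,L,S,C=cv2.connectedComponentsWithStats(m)
    for i in range(1,N):
        if S[i,4]<200 or S[i,0]>350: continue
        vals=v[L==i].astype(np.uint8);t,_=cv2.threshold(vals.reshape(-1,1),0,255,cv2.THRESH_OTSU)
        for nm,mm in(("bright",(L==i)&(v>t)),):
            mm=cv2.morphologyEx(mm.astype(np.uint8),cv2.MORPH_OPEN,np.ones((3,3)))
            pts=cv2.findNonZero(mm)
            b=cv2.boxPoints(cv2.minAreaRect(pts)); W=np.array([ray(c,p[0],115) for p in pts])[:,:2].astype(np.float32)
            r=cv2.minAreaRect(W);print(n,S[i],C[i].round(),t,len(pts),"rect",np.round(r[0],1),np.round(r[1],1),round(r[2],1),"mean",W.mean(0).round(1))
    x0,y0=(110,140) if n=="scene" else (190,110)
    cv2.imwrite(f"pics/{n}1.png",cv2.resize(im[y0:y0+120,x0:x0+200],None,fx=4,fy=4,interpolation=cv2.INTER_CUBIC))
E
```

```text
scene [242 164  33  37 728] [257. 182.] 96.0 516 rect [490.8   5.3] [ 49.6 121.8] 78.0 mean [492.1   4.8]
scene [208 175  33  39 794] [223. 194.] 96.0 552 rect [460.7 -99.3] [ 49.3 120.5] 77.4 mean [462.3 -99.9]
scene [174 189  32  39 745] [189. 208.] 97.0 608 rect [ 444.8 -207. ] [ 50.3 122.4] 78.3 mean [ 446.2 -208. ]
side [ 241  131   48   48 1544] [265. 154.] 130.0 654 rect [ 452.9 -145.4] [164.3 119. ] 81.2 mean [ 452.5 -142.7]
side [226 171  43  30 912] [248. 185.] 131.0 421 rect [489.5  12.4] [ 49.8 121.8] 78.6 mean [490.3  12.4]
```

View pics/scene1.png

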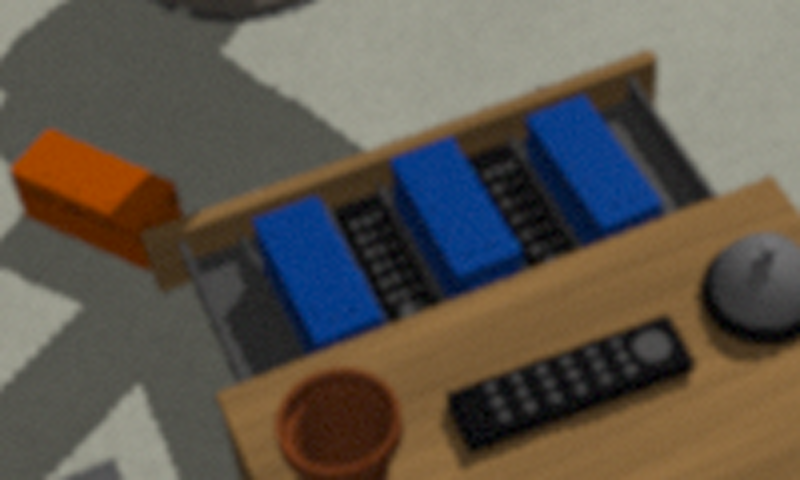

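The crop confirms three blue cases in the caddy slots, with orange decoys outside it. Measured footprints are 50×122 mm as specified, yaw ≈ -12°. Next I work out the move to above the left case.

```bash
cat >> h.py <<'E'
from scipy.spatial.transform import Rotation as Ro
def go(p,yaw=None):
    o=bot.get_obs();R=Ro.from_euler("xyz",o["tcp_rot"]).as_matrix();P=o["tool_pos"]
    if yaw is None: Rt=R
    else:
        a=np.radians(yaw);y=np.array([-np.sin(a),np.cos(a),0]);
        if y@R[:,1]<0:y=-y
        x=np.array([0,0,-1.]);Rt=np.c_[x,y,np.cross(x,y)]
    rv=np.degrees(Ro.from_matrix(R.T@Rt).as_rotvec())
    d=np.array(p)-P
    print("t",o["time"],"P",P.round(1),"q",o["joint_positions"].round(2),"F",o["contact_force"].round(2),"w",round(o["grip_width"],1))
    print("R",R.round(3).tolist());print("rotvec deg",rv.round(2),"| cm in current axes",(R.T@d/10).round(2),"| in turned axes",(Rt.T@d/10).round(2))
E
python3 -c "
from h import *
go([490.5,8.5,240],-12)"
```

```text
t 0.2 P [ 143.  -505.   251.3] q [-1.44  0.34  1.52 -0.    1.28 -0.15] F [ 0.31 -0.54 -0.54] w 91.6
R [[-0.0, 0.272, -0.962], [0.001, -0.962, -0.272], [-1.0, -0.001, -0.0]]
rotvec deg [2.78e+01 1.00e-02 5.00e-02] | cm in current axes [  1.17 -39.94 -47.42] | in turned axes [  1.13 -57.45 -23.32]
```

```bash
python3 -m crank '[{"linear":[0,-2.66,-3.16],"delta_rot":[0,0,0],"fingers":1},{"linear":[0,-2.66,-3.16],"delta_rot":[0,0,0],"fingers":1},{"linear":[0,-2.66,-3.16],"delta_rot":[0,0,0],"fingers":1},{"linear":[0,-2.66,-3.16],"delta_rot":[0,0,0],"fingers":1},{"linear":[0,-2.66,-3.16],"delta_rot":[0,0,0],"fingers":1}]'
python3 -m crank '[{"linear":[0,-2.66,-3.16],"delta_rot":[0,0,0],"fingers":1},{"linear":[0,-2.66,-3.16],"delta_rot":[0,0,0],"fingers":1},{"linear":[0,-2.66,-3.16],"delta_rot":[0,0,0],"fingers":1},{"linear":[0,-2.66,-3.16],"delta_rot":[0,0,0],"fingers":1},{"linear":[0,-2.66,-3.16],"delta_rot":[0,0,0],"fingers":1}]'
python3 -m crank '[{"linear":[0,-2.66,-3.16],"delta_rot":[0,0,0],"fingers":1},{"linear":[0,-2.66,-3.16],"delta_rot":[0,0,0],"fingers":1},{"linear":[0,-2.66,-3.16],"delta_rot":[0,0,0],"fingers":1},{"linear":[0,-2.66,-3.16],"delta_rot":[0,0,0],"fingers":1},{"linear":[0,-2.66,-3.16],"delta_rot":[0,0,0],"fingers":1}]'
python3 -m crank '[{"linear":[0,0,0],"delta_rot":[7,0,0],"fingers":1},{"linear":[0,0,0],"delta_rot":[7,0,0],"fingers":1},{"linear":[0,0,0],"delta_rot":[7,0,0],"fingers":1},{"linear":[0,0,0],"delta_rot":[6.8,0,0],"fingers":1},{"linear":[0,0,0],"delta_rot":[0,0,0],"fingers":1}]'
python3 - <<'E'
from h import *
go([490.5,8.5,220],-12)
c=capture("wrist");cv2.imwrite("pics/w1.png",c["image"]);print(c["mtx"].tolist(),c["pose"].round(3).tolist())
E
```

```text
time: 0.7
tool_pos: [259.4, -332.7, 251.6]
tcp_rot: [-2.935, 1.571, 0.482]
contact_force: [0.1, -0.9, -0.2]
grip_width: 91.9
time: 1.2
tool_pos: [375.2, -161.6, 251.8]
tcp_rot: [1.98, 1.57, -0.886]
contact_force: [-0.3, -0.1, 0.3]
grip_width: 92.1
time: 1.7
tool_pos: [491.1, 9.5, 251.7]
tcp_rot: [1.43, 1.571, -1.435]
contact_force: [0.1, -0.8, -0.3]
grip_width: 91.9
time: 2.2
tool_pos: [490.3, 7.9, 251.5]
tcp_rot: [0.27, 1.57, -3.082]
contact_force: [-0.4, 0.8, 0.0]
grip_width: 91.9
t 2.2 P [490.3   7.9 251.5] q [-0.14  0.28  1.62 -0.    1.25  1.64] F [-0.41  0.78  0.03] w 91.9
R [[-0.0, -0.209, -0.978], [-0.0, -0.978, 0.209], [-1.0, 0.0, 0.0]]
rotvec deg [-0.05  0.02 -0.01] | cm in current axes [ 3.15 -0.06 -0.01] | in turned axes [ 3.15 -0.06 -0.01]
[[297.3186396354542, 0.0, 255.22022759000546], [0.0, 297.3186396354542, 187.15075484593385], [0.0, 0.0, 1.0]] [[-0.209, -0.938, -0.275, 563.697], [-0.978, 0.201, 0.059, -7.705], [-0.0, 0.281, -0.96, 384.986], [0.0, 0.0, 0.0, 1.0]]
```

View pics/w1.png

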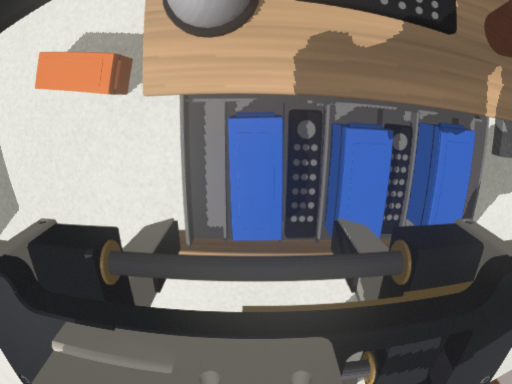

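The wrist view shows all three cases, left to right at (256,178), (362,180) and (447,176). The left case lies centred between the fingers at cols ~165 and 350. Next I measure all three with the fisheye model.

```bash
cat >> h.py <<'E'
def fray(c,uv,z):
    K,T=c["mtx"],c["pose"];d=(np.array(uv)-K[:2,2])/K[0,0];r=np.hypot(*d)
    v=T[:3,:3]@np.r_[np.sin(r)*d/max(r,1e-9),np.cos(r)];p=T[:3,3];return p+v*(z-p[2])/v[2]
def wcases(z=115,amin=1500):
    c=capture("wrist");im=c["image"];m=blue(im);m[232:]=0;
    N,L,S,C=cv2.connectedComponentsWithStats(m);v=im.max(2)
    for i in range(1,N):
        if S[i,4]<amin: continue
        t,_=cv2.threshold(v[L==i].reshape(-1,1),0,255,cv2.THRESH_OTSU)
        for nm,mm in(("all",L==i),("bright",(L==i)&(v>t))):
            mm=cv2.morphologyEx(mm.astype(np.uint8),cv2.MORPH_OPEN,np.ones((3,3)))
            W=np.array([fray(c,p[0],z) for p in cv2.findNonZero(mm)])[:,:2].astype(np.float32)
            r=cv2.minAreaRect(W);print(nm,S[i],t,"rect",np.round(r[0],1),np.round(r[1],1),round(r[2],1))
E
python3 -c "
from h import *
wcases()"
```

```text
all [ 228  117   55  115 5990] 173.0 rect [495.9   6.2] [ 49.3 111.8] 78.9
bright [ 228  117   55  115 5990] 173.0 rect [495.6   6.7] [ 48.3 110.9] 78.9
all [ 325  124   69  108 5920] 158.0 rect [472.2 -92.9] [ 64.6 110.2] 77.1
bright [ 325  124   69  108 5920] 158.0 rect [468.3 -98.2] [ 50.1 105.2] 77.3
all [ 407  124   68  102 5441] 159.0 rect [ 456.5 -192.2] [ 80.8 113.4] 77.8
bright [ 407  124   68  102 5441] 159.0 rect [ 451.7 -206.7] [ 50.  106.9] 78.0
```

```bash
python3 -m crank '[{"linear":[2.5,0,0],"delta_rot":[0,0,0],"fingers":1},{"linear":[2.5,0,0],"delta_rot":[0,0,0],"fingers":1},{"linear":[2.5,0,0],"delta_rot":[0,0,0],"fingers":1},{"linear":[2,0,0],"delta_rot":[0,0,0],"fingers":1},{"linear":[1.2,0,0],"delta_rot":[0,0,0],"fingers":1}]'
python3 -m crank '[{"linear":[1,0,0],"delta_rot":[0,0,0],"fingers":1},{"linear":[1,0,0],"delta_rot":[0,0,0],"fingers":1},{"linear":[1,0,0],"delta_rot":[0,0,0],"fingers":1},{"linear":[1,0,0],"delta_rot":[0,0,0],"fingers":1},{"linear":[0,0,0],"delta_rot":[0,0,0],"fingers":1}]'
python3 -c "
from h import *
go([490.6,7.5,104],-12)
c=capture('wrist');cv2.imwrite('pics/w2.png',c['image'])"
```

```text
time: 2.8
tool_pos: [489.7, 7.8, 143.1]
tcp_rot: [0.115, 1.568, 3.05]
contact_force: [-0.4, -0.3, -1.0]
grip_width: 91.9
time: 3.3
tool_pos: [489.7, 7.9, 103.5]
tcp_rot: [0.105, 1.568, 3.037]
contact_force: [-0.9, 0.6, -0.4]
grip_width: 91.6
t 3.3 P [489.7   7.9 103.5] q [-0.14  0.46  1.81 -0.    0.87  1.64] F [-0.89  0.6  -0.36] w 91.6
R [[-0.002, -0.208, -0.978], [0.0, -0.978, 0.208], [-1.0, 0.0, 0.002]]
rotvec deg [ 0.02  0.13 -0.01] | cm in current axes [-0.05  0.02 -0.1 ] | in turned axes [-0.05  0.02 -0.1 ]
```

View pics/w2.png

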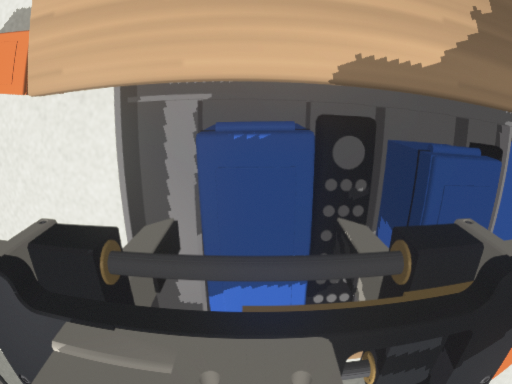

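The left case is centred between the fingers: edges at cols 200 and 312, fingers at ~165 and ~350. I'll close on it.

```bash
python3 -m crank '[{"linear":[0,0,0],"delta_rot":[0,0,0],"fingers":0},{"linear":[0,0,0],"delta_rot":[0,0,0],"fingers":0},{"linear":[0,0,0],"delta_rot":[0,0,0],"fingers":0},{"linear":[0,0,0],"delta_rot":[0,0,0],"fingers":0},{"linear":[0,0,0],"delta_rot":[0,0,0],"fingers":0}]'
python3 -m crank '[{"linear":[0,0,0],"delta_rot":[0,0,0],"fingers":0},{"linear":[0,0,0],"delta_rot":[0,0,0],"fingers":0},{"linear":[0,0,0],"delta_rot":[0,0,0],"fingers":0},{"linear":[0,0,0],"delta_rot":[0,0,0],"fingers":0},{"linear":[0,0,0],"delta_rot":[0,0,0],"fingers":0}]'
```

```text
time: 3.85
tool_pos: [490.5, 7.8, 104.9]
tcp_rot: [2.989, 1.57, -0.362]
contact_force: [0.1, 0.3, 0.2]
grip_width: 56.4
time: 4.35
tool_pos: [490.5, 7.8, 104.8]
tcp_rot: [2.325, 1.571, -1.026]
contact_force: [-0.6, -0.1, 2.5]
grip_width: 50.0
```

```bash
python3 -m crank '[{"linear":[-0.4,0,0],"delta_rot":[0,0,0],"fingers":0},{"linear":[-0.8,0,0],"delta_rot":[0,0,0],"fingers":0},{"linear":[-0.8,0,0],"delta_rot":[0,0,0],"fingers":0},{"linear":[-0.8,0,0],"delta_rot":[0,0,0],"fingers":0},{"linear":[-0.7,0,0],"delta_rot":[0,0,0],"fingers":0}]'
for i in 1 2; do python3 -m crank '[{"linear":[0,0,0],"delta_rot":[0,0,0],"fingers":0},{"linear":[0,0,0],"delta_rot":[0,0,0],"fingers":0},{"linear":[0,0,0],"delta_rot":[0,0,0],"fingers":0},{"linear":[0,0,0],"delta_rot":[0,0,0],"fingers":0},{"linear":[0,0,0],"delta_rot":[0,0,0],"fingers":0}]'; done
python3 - <<'E'
from h import *
F=[]
for i in range(6):
    c=capture("side");o=bot.get_obs();F.append(np.r_[o["contact_force"],o["moment"],o["tau"][1:3]])
print(np.mean(F,0).round(2),np.std(F,0).round(2))
im=c["image"];a=cv2.resize(im[100:220,190:310],None,fx=4,fy=4)
cv2.imwrite("pics/s2.png",a);go([490.5,7.8,104.9])
E
```

```text
time: 4.85
tool_pos: [490.6, 7.8, 140.7]
tcp_rot: [-3.089, 1.57, -0.157]
contact_force: [-0.9, -0.2, -1.4]
grip_width: 49.8
time: 5.35
tool_pos: [490.3, 7.8, 139.4]
tcp_rot: [0.18, 1.57, 3.112]
contact_force: [-0.5, -0.0, -1.7]
grip_width: 49.8
time: 5.85
tool_pos: [490.4, 7.8, 139.7]
tcp_rot: [2.065, 1.571, -1.286]
contact_force: [-0.0, 0.8, -1.7]
grip_width: 49.7
[ 1.200e-01 -1.400e-01 -1.430e+00  6.000e-02  3.000e-02  2.000e-02
 -4.277e+01 -2.050e+01] [0.51 0.47 0.37 0.01 0.03 0.03 0.   0.  ]
t 6.15 P [490.4   7.8 139.7] q [-0.14  0.41  1.77 -0.    0.96  1.64] F [ 0.12  0.63 -1.56] w 49.9
R [[-0.0, -0.208, -0.978], [-0.0, -0.978, 0.208], [-1.0, 0.0, -0.0]]
rotvec deg [0. 0. 0.] | cm in current axes [ 3.48 -0.   -0.01] | in turned axes [ 3.48 -0.   -0.01]
```

View pics/s2.png

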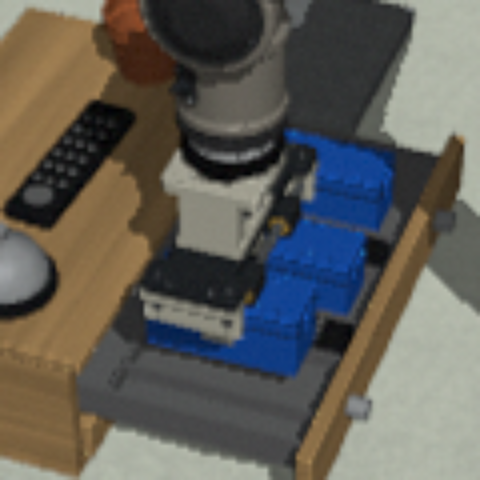

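The left case hangs level, clear of the dividers, and reads about 1.5 N (0.15 kg), which is light. I'll set it back.

```bash
python3 -m crank '[{"linear":[0.9,0,0],"delta_rot":[0,0,0],"fingers":0},{"linear":[0.9,0,0],"delta_rot":[0,0,0],"fingers":0},{"linear":[0.8,0,0],"delta_rot":[0,0,0],"fingers":0},{"linear":[0.5,0,0],"delta_rot":[0,0,0],"fingers":0},{"linear":[0.3,0,0],"delta_rot":[0,0,0],"fingers":0}]'
python3 -m crank '[{"linear":[0.1,0,0],"delta_rot":[0,0,0],"fingers":0},{"linear":[0,0,0],"delta_rot":[0,0,0],"fingers":0},{"linear":[0,0,0],"delta_rot":[0,0,0],"fingers":0},{"linear":[0,0,0],"delta_rot":[0,0,0],"fingers":0},{"linear":[0,0,0],"delta_rot":[0,0,0],"fingers":0}]'
```

```text
time: 6.65
tool_pos: [490.1, 7.9, 104.8]
tcp_rot: [0.126, 1.57, 3.058]
contact_force: [-1.6, 0.0, 1.7]
grip_width: 49.9
time: 7.15
tool_pos: [490.5, 7.8, 104.8]
tcp_rot: [2.937, 1.57, -0.414]
contact_force: [0.4, 0.4, 0.7]
grip_width: 49.8
```

```bash
for i in 1 2; do python3 -m crank '[{"linear":[0,0,0],"delta_rot":[0,0,0],"fingers":1},{"linear":[0,0,0],"delta_rot":[0,0,0],"fingers":1},{"linear":[0,0,0],"delta_rot":[0,0,0],"fingers":1},{"linear":[0,0,0],"delta_rot":[0,0,0],"fingers":1},{"linear":[0,0,0],"delta_rot":[0,0,0],"fingers":1}]';done
python3 -m crank '[{"linear":[-0.5,0,0],"delta_rot":[0,0,0],"fingers":1},{"linear":[-1.5,0,0],"delta_rot":[0,0,0],"fingers":1},{"linear":[-3,0,0],"delta_rot":[0,0,0],"fingers":1},{"linear":[-3.5,0,0],"delta_rot":[0,0,0],"fingers":1},{"linear":[-3.5,0,0],"delta_rot":[0,0,0],"fingers":1}]'
python3 -c "
from h import *
go([460.3,-97,215],-12)"
```

```text
time: 7.65
tool_pos: [490.5, 7.8, 104.7]
tcp_rot: [2.722, 1.571, -0.629]
contact_force: [0.4, 0.3, -0.4]
grip_width: 85.3
time: 8.15
tool_pos: [490.4, 7.8, 104.7]
tcp_rot: [1.599, 1.571, -1.752]
contact_force: [-0.1, -0.1, 0.6]
grip_width: 92.0
time: 8.65
tool_pos: [490.1, 7.9, 226.2]
tcp_rot: [0.336, 1.571, -3.015]
contact_force: [1.7, -0.2, -0.2]
grip_width: 91.6
t 8.65 P [490.1   7.9 226.2] q [-0.14  0.3   1.66 -0.    1.18  1.64] F [ 1.66 -0.17 -0.17] w 91.6
R [[-0.0, -0.208, -0.978], [-0.0, -0.978, 0.208], [-1.0, 0.0, 0.0]]
rotvec deg [ 0.    0.01 -0.01] | cm in current axes [ 1.13 10.88  0.74] | in turned axes [ 1.12 10.88  0.74]
```

```bash
python3 -m crank '[{"linear":[0,2.7,0.19],"delta_rot":[0,0,0],"fingers":1},{"linear":[0,2.7,0.19],"delta_rot":[0,0,0],"fingers":1},{"linear":[0,2.7,0.18],"delta_rot":[0,0,0],"fingers":1},{"linear":[0,2.78,0.18],"delta_rot":[0,0,0],"fingers":1},{"linear":[0,0,0],"delta_rot":[0,0,0],"fingers":1}]'
python3 - <<'E'
from h import *
go([460.3,-97,104],-12)
wcases()
c=capture("wrist");cv2.imwrite("pics/w3.png",c["image"])
E
```

```text
time: 9.15
tool_pos: [460.0, -99.4, 225.1]
tcp_rot: [2.046, 1.57, -1.307]
contact_force: [-1.1, 0.8, 0.0]
grip_width: 91.5
t 9.15 P [460.  -99.4 225.1] q [-0.38  0.27  1.71 -0.    1.16  1.41] F [-1.09  0.81  0.03] w 91.5
R [[0.0, -0.211, -0.978], [-0.001, -0.978, 0.211], [-1.0, 0.001, -0.001]]
rotvec deg [-0.17 -0.03 -0.06] | cm in current axes [12.11 -0.26  0.03] | in turned axes [12.11 -0.24  0.02]
all [ 330  109   74  123 7329] 158.0 rect [ 454.4 -200.2] [ 64.4 113.2] 78.0
bright [ 330  109   74  123 7329] 158.0 rect [ 450.8 -206.4] [ 50.3 108.8] 78.2
all [ 102  113   74  119 6817] 146.0 rect [496.1  -1.3] [ 65.1 109.4] 78.9
bright [ 102  113   74  119 6817] 146.0 rect [497.4   6.7] [ 48.9 109.1] 78.5
all [ 223  115   61  117 6694] 159.0 rect [ 473.8 -100.3] [ 49.7 102.5] 77.5
bright [ 223  115   61  117 6694] 159.0 rect [471.4 -99.5] [48.9 97.6] 77.4
```

View pics/w3.png

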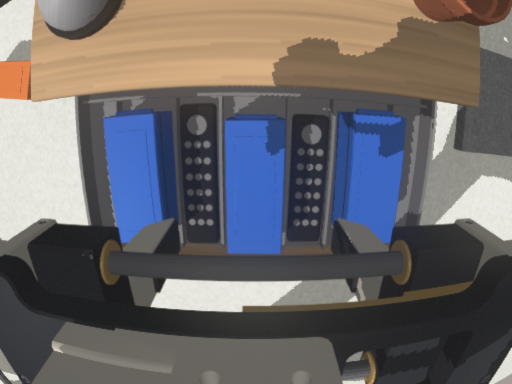

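The left case is back in its slot at (135,178). The middle case at (254,185) is centred under the gripper, about 2 mm off. I'll descend and grip.

```bash
python3 -m crank '[{"linear":[1.5,-0.2,0],"delta_rot":[0,0,0],"fingers":1},{"linear":[2,0,0],"delta_rot":[0,0,0],"fingers":1},{"linear":[2,0,0],"delta_rot":[0,0,0],"fingers":1},{"linear":[2,0,0],"delta_rot":[0,0,0],"fingers":1},{"linear":[1.5,0,0],"delta_rot":[0,0,0],"fingers":1}]'
python3 -m crank '[{"linear":[1,0,0],"delta_rot":[0,0,0],"fingers":1},{"linear":[1,0,0],"delta_rot":[0,0,0],"fingers":1},{"linear":[1,0,0],"delta_rot":[0,0,0],"fingers":1},{"linear":[0,0,0],"delta_rot":[0,0,0],"fingers":1},{"linear":[0,0,0],"delta_rot":[0,0,0],"fingers":1}]'
for i in 1 2; do python3 -m crank '[{"linear":[0,0,0],"delta_rot":[0,0,0],"fingers":0},{"linear":[0,0,0],"delta_rot":[0,0,0],"fingers":0},{"linear":[0,0,0],"delta_rot":[0,0,0],"fingers":0},{"linear":[0,0,0],"delta_rot":[0,0,0],"fingers":0},{"linear":[0,0,0],"delta_rot":[0,0,0],"fingers":0}]';done
python3 -c "
from h import *
go([460.5,-97.5,104],-12)"
```

```text
time: 9.75
tool_pos: [460.9, -93.8, 133.7]
tcp_rot: [-0.386, 1.57, 2.548]
contact_force: [-0.3, 0.0, 0.4]
grip_width: 92.1
time: 10.25
tool_pos: [461.1, -95.1, 104.8]
tcp_rot: [2.821, 1.571, -0.53]
contact_force: [0.1, 0.0, 0.2]
grip_width: 91.8
time: 10.75
tool_pos: [461.0, -95.1, 104.8]
tcp_rot: [2.774, 1.57, -0.577]
contact_force: [0.2, -0.2, 0.1]
grip_width: 56.4
time: 11.25
tool_pos: [461.1, -95.4, 104.8]
tcp_rot: [2.248, 1.57, -1.103]
contact_force: [0.1, -3.4, 1.1]
grip_width: 50.1
t 11.25 P [461.1 -95.4 104.8] q [-0.37  0.43  1.86 -0.    0.85  1.41] F [ 0.11 -3.44  1.13] w 50.1
R [[0.0, -0.208, -0.978], [-0.001, -0.978, 0.208], [-1.0, 0.001, -0.0]]
rotvec deg [ 0.01 -0.02 -0.03] | cm in current axes [0.08 0.22 0.01] | in turned axes [0.08 0.22 0.01]
```

```bash
python3 -m crank '[{"linear":[-0.4,0,0],"delta_rot":[0,0,0],"fingers":0},{"linear":[-0.8,0,0],"delta_rot":[0,0,0],"fingers":0},{"linear":[-0.8,0,0],"delta_rot":[0,0,0],"fingers":0},{"linear":[-0.8,0,0],"delta_rot":[0,0,0],"fingers":0},{"linear":[-0.7,0,0],"delta_rot":[0,0,0],"fingers":0}]'
for i in 1 2; do python3 -m crank '[{"linear":[0,0,0],"delta_rot":[0,0,0],"fingers":0},{"linear":[0,0,0],"delta_rot":[0,0,0],"fingers":0},{"linear":[0,0,0],"delta_rot":[0,0,0],"fingers":0},{"linear":[0,0,0],"delta_rot":[0,0,0],"fingers":0},{"linear":[0,0,0],"delta_rot":[0,0,0],"fingers":0}]'; done
python3 - <<'E'
from h import *
F=[]
for i in range(6):
    c=capture("side");o=bot.get_obs();F.append(np.r_[o["contact_force"],o["moment"],o["tau"][1:3]])
print(np.mean(F,0).round(2),np.std(F,0).round(2))
im=c["image"];a=cv2.resize(im[100:220,190:310],None,fx=4,fy=4)
cv2.imwrite("pics/s3.png",a);go([460.5,-97.5,104.9])
E
```

```text
time: 11.75
tool_pos: [461.1, -95.0, 140.6]
tcp_rot: [3.075, 1.57, -0.275]
contact_force: [0.2, 0.1, -6.0]
grip_width: 49.9
time: 12.25
tool_pos: [460.8, -95.1, 139.4]
tcp_rot: [-0.038, 1.57, 2.894]
contact_force: [0.3, 0.3, -5.8]
grip_width: 50.1
time: 12.75
tool_pos: [461.0, -95.1, 139.7]
tcp_rot: [1.643, 1.571, -1.708]
contact_force: [-0.3, 0.2, -5.3]
grip_width: 49.8
[-1.800e-01 -4.000e-02 -5.670e+00  7.000e-02  3.000e-02  2.000e-02
 -4.269e+01 -2.127e+01] [0.47 0.42 0.44 0.03 0.01 0.02 0.   0.  ]
t 13.05 P [461.  -95.1 139.7] q [-0.37  0.37  1.83 -0.    0.94  1.41] F [ 0.56 -0.35 -6.52] w 49.6
R [[-0.0, -0.208, -0.978], [-0.0, -0.978, 0.208], [-1.0, 0.0, 0.0]]
rotvec deg [0. 0. 0.] | cm in current axes [ 3.48  0.24 -0.  ] | in turned axes [ 3.48  0.24 -0.  ]
```

View pics/s3.png

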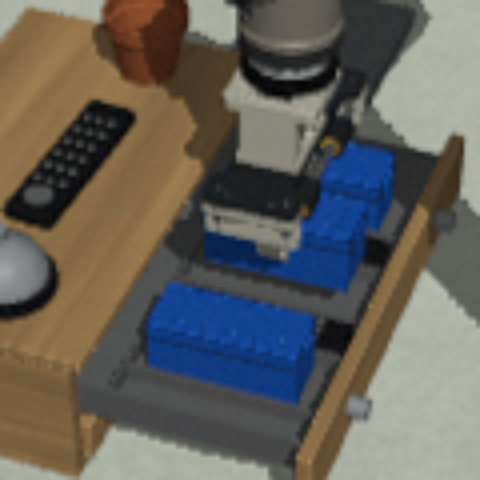

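The middle case hangs level at 5.7 N (0.58 kg) and the left one stands level in its slot. The right one still has to be weighed, so I set the middle back where it stood, with a 2 mm correction first.

```bash
python3 -m crank '[{"linear":[0.7,0.2,0],"delta_rot":[0,0,0],"fingers":0},{"linear":[0.9,0,0],"delta_rot":[0,0,0],"fingers":0},{"linear":[0.8,0,0],"delta_rot":[0,0,0],"fingers":0},{"linear":[0.6,0,0],"delta_rot":[0,0,0],"fingers":0},{"linear":[0.3,0,0],"delta_rot":[0,0,0],"fingers":0}]'
python3 -m crank '[{"linear":[0.2,0,0],"delta_rot":[0,0,0],"fingers":0},{"linear":[0,0,0],"delta_rot":[0,0,0],"fingers":0},{"linear":[0,0,0],"delta_rot":[0,0,0],"fingers":0},{"linear":[0,0,0],"delta_rot":[0,0,0],"fingers":0},{"linear":[0,0,0],"delta_rot":[0,0,0],"fingers":0}]'
for i in 1 2; do python3 -m crank '[{"linear":[0,0,0],"delta_rot":[0,0,0],"fingers":1},{"linear":[0,0,0],"delta_rot":[0,0,0],"fingers":1},{"linear":[0,0,0],"delta_rot":[0,0,0],"fingers":1},{"linear":[0,0,0],"delta_rot":[0,0,0],"fingers":1},{"linear":[0,0,0],"delta_rot":[0,0,0],"fingers":1}]';done
python3 -m crank '[{"linear":[-0.5,0,0],"delta_rot":[0,0,0],"fingers":1},{"linear":[-1.5,0,0],"delta_rot":[0,0,0],"fingers":1},{"linear":[-3,0,0],"delta_rot":[0,0,0],"fingers":1},{"linear":[-3.5,0,0],"delta_rot":[0,0,0],"fingers":1},{"linear":[-3.5,0,0],"delta_rot":[0,0,0],"fingers":1}]'
python3 -c "
from h import *
go([444.3,-205,215],-12)"
```

```text
time: 13.55
tool_pos: [460.2, -96.9, 105.7]
tcp_rot: [-0.101, 1.569, 2.831]
contact_force: [0.7, 0.7, -5.6]
grip_width: 50.0
time: 14.05
tool_pos: [460.8, -97.2, 104.8]
tcp_rot: [2.888, 1.57, -0.463]
contact_force: [-0.3, -0.8, -4.6]
grip_width: 49.8
time: 14.55
tool_pos: [460.7, -97.1, 104.8]
tcp_rot: [2.686, 1.57, -0.664]
contact_force: [0.3, -0.1, 0.7]
grip_width: 85.1
time: 15.05
tool_pos: [460.6, -97.0, 104.7]
tcp_rot: [0.827, 1.571, -2.524]
contact_force: [-0.1, -0.7, 0.1]
grip_width: 91.5
time: 15.55
tool_pos: [460.3, -96.9, 226.2]
tcp_rot: [0.145, 1.57, 3.078]
contact_force: [0.1, -0.9, -0.3]
grip_width: 91.2
t 15.55 P [460.3 -96.9 226.2] q [-0.37  0.27  1.71 -0.    1.17  1.41] F [ 0.15 -0.9  -0.33] w 91.2
R [[-0.0, -0.208, -0.978], [0.0, -0.978, 0.208], [-1.0, 0.0, 0.0]]
rotvec deg [ 0.    0.02 -0.  ] | cm in current axes [ 1.12 10.9  -0.69] | in turned axes [ 1.12 10.9  -0.69]
```

```bash
python3 -m crank '[{"linear":[0,2.7,-0.18],"delta_rot":[0,0,0],"fingers":1},{"linear":[0,2.7,-0.17],"delta_rot":[0,0,0],"fingers":1},{"linear":[0,2.7,-0.17],"delta_rot":[0,0,0],"fingers":1},{"linear":[0,2.7,-0.17],"delta_rot":[0,0,0],"fingers":1},{"linear":[0,0,0],"delta_rot":[0,0,0],"fingers":1}]'
python3 -m crank '[{"linear":[0,0,0],"delta_rot":[0,0,0],"fingers":1},{"linear":[0,0,0],"delta_rot":[0,0,0],"fingers":1},{"linear":[0,0,0],"delta_rot":[0,0,0],"fingers":1},{"linear":[0,0,0],"delta_rot":[0,0,0],"fingers":1},{"linear":[0,0,0],"delta_rot":[0,0,0],"fingers":1}]'
python3 - <<'E'
from h import *
go([444.5,-205,104],-12)
wcases()
c=capture("wrist");cv2.imwrite("pics/w4.png",c["image"])
E
```

```text
time: 16.05
tool_pos: [444.5, -206.7, 225.0]
tcp_rot: [2.108, 1.569, -1.246]
contact_force: [0.9, 0.5, -0.4]
grip_width: 91.7
time: 16.55
tool_pos: [445.0, -203.6, 224.8]
tcp_rot: [2.995, 1.571, -0.355]
contact_force: [0.0, -0.3, -0.7]
grip_width: 91.6
t 16.55 P [ 445.  -203.6  224.8] q [-0.59  0.3   1.66  0.    1.18  1.19] F [ 0.03 -0.29 -0.72] w 91.6
R [[0.0, -0.207, -0.978], [-0.0, -0.978, 0.207], [-1.0, 0.0, -0.0]]
rotvec deg [ 0.05 -0.01 -0.  ] | cm in current axes [12.08  0.15  0.02] | in turned axes [12.08  0.15  0.02]
all [ 229  119   60  113 6516] 160.0 rect [ 456.3 -208.5] [49.6 98.8] 78.0
bright [ 229  119   60  113 6516] 160.0 rect [ 455.9 -208.2] [48.8 98. ] 78.0
all [  22  125   71  100 5176] 143.0 rect [501.5 -10. ] [ 81.1 102.6] 78.7
bright [  22  125   71  100 5176] 143.0 rect [503.1   5.8] [49.2 97.8] 78.5
all [ 108  127   73  105 5908] 147.0 rect [ 474.4 -107.4] [64.5 99. ] 77.8
bright [ 108  127   73  105 5908] 147.0 rect [473.9 -99.7] [49.1 94.7] 77.7
```

View pics/w4.png

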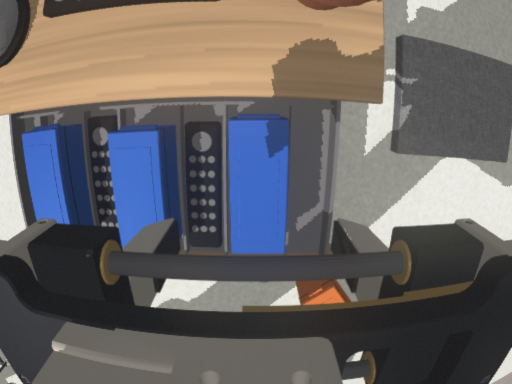

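The right case at (257,185) is about 2 mm from centre, and the left and middle both stand in their slots. I'll descend with a 0.24 cm correction.

```bash
python3 -m crank '[{"linear":[1.5,0.24,0],"delta_rot":[0,0,0],"fingers":1},{"linear":[2,0,0],"delta_rot":[0,0,0],"fingers":1},{"linear":[2,0,0],"delta_rot":[0,0,0],"fingers":1},{"linear":[2,0,0],"delta_rot":[0,0,0],"fingers":1},{"linear":[1.5,0,0],"delta_rot":[0,0,0],"fingers":1}]'
python3 -m crank '[{"linear":[1,0,0],"delta_rot":[0,0,0],"fingers":1},{"linear":[1,0,0],"delta_rot":[0,0,0],"fingers":1},{"linear":[1,0,0],"delta_rot":[0,0,0],"fingers":1},{"linear":[0,0,0],"delta_rot":[0,0,0],"fingers":1},{"linear":[0,0,0],"delta_rot":[0,0,0],"fingers":1}]'
for i in 1 2; do python3 -m crank '[{"linear":[0,0,0],"delta_rot":[0,0,0],"fingers":0},{"linear":[0,0,0],"delta_rot":[0,0,0],"fingers":0},{"linear":[0,0,0],"delta_rot":[0,0,0],"fingers":0},{"linear":[0,0,0],"delta_rot":[0,0,0],"fingers":0},{"linear":[0,0,0],"delta_rot":[0,0,0],"fingers":0}]';done
```

```text
time: 17.15
tool_pos: [444.1, -206.2, 133.6]
tcp_rot: [-0.325, 1.57, 2.607]
contact_force: [0.3, 0.1, 0.0]
grip_width: 91.6
time: 17.65
tool_pos: [444.5, -206.6, 104.8]
tcp_rot: [2.532, 1.571, -0.819]
contact_force: [0.2, -0.5, 0.8]
grip_width: 92.1
time: 18.15
tool_pos: [444.4, -206.5, 104.8]
tcp_rot: [2.48, 1.571, -0.871]
contact_force: [-0.6, -0.3, -0.1]
grip_width: 56.3
time: 18.65
tool_pos: [444.4, -206.5, 104.8]
tcp_rot: [2.407, 1.571, -0.944]
contact_force: [-0.9, -0.0, 1.6]
grip_width: 49.5
```

```bash
python3 -m crank '[{"linear":[-0.4,0,0],"delta_rot":[0,0,0],"fingers":0},{"linear":[-0.8,0,0],"delta_rot":[0,0,0],"fingers":0},{"linear":[-0.8,0,0],"delta_rot":[0,0,0],"fingers":0},{"linear":[-0.8,0,0],"delta_rot":[0,0,0],"fingers":0},{"linear":[-0.7,0,0],"delta_rot":[0,0,0],"fingers":0}]'
for i in 1 2; do python3 -m crank '[{"linear":[0,0,0],"delta_rot":[0,0,0],"fingers":0},{"linear":[0,0,0],"delta_rot":[0,0,0],"fingers":0},{"linear":[0,0,0],"delta_rot":[0,0,0],"fingers":0},{"linear":[0,0,0],"delta_rot":[0,0,0],"fingers":0},{"linear":[0,0,0],"delta_rot":[0,0,0],"fingers":0}]'; done
python3 - <<'E'
from h import *
F=[]
for i in range(6):
    c=capture("side");o=bot.get_obs();F.append(np.r_[o["contact_force"],o["moment"],o["tau"][1:3]])
print(np.mean(F,0).round(2),np.std(F,0).round(2))
cv2.imwrite("pics/s4.png",cv2.resize(c["image"][100:220,190:310],None,fx=4,fy=4))
E
```

```text
time: 19.15
tool_pos: [444.5, -206.6, 140.7]
tcp_rot: [2.685, 1.57, -0.666]
contact_force: [-0.2, -0.5, -3.4]
grip_width: 50.0
time: 19.65
tool_pos: [444.2, -206.4, 139.4]
tcp_rot: [-0.236, 1.57, 2.696]
contact_force: [1.0, 0.4, -2.6]
grip_width: 49.9
time: 20.15
tool_pos: [444.4, -206.5, 139.8]
tcp_rot: [2.158, 1.571, -1.193]
contact_force: [0.6, 0.7, -3.1]
grip_width: 49.8
[-2.100e-01 -2.700e-01 -2.750e+00  6.000e-02  2.000e-02 -0.000e+00
 -4.331e+01 -2.082e+01] [0.34 0.37 0.66 0.02 0.04 0.04 0.   0.  ]
```

The right case reads 2.8 N (0.28 kg), so the middle one (5.7 N) is the full case. I'll set the right one back and return.

```bash
python3 -m crank '[{"linear":[0.8,0,0],"delta_rot":[0,0,0],"fingers":0},{"linear":[0.9,0,0],"delta_rot":[0,0,0],"fingers":0},{"linear":[0.8,0,0],"delta_rot":[0,0,0],"fingers":0},{"linear":[0.6,0,0],"delta_rot":[0,0,0],"fingers":0},{"linear":[0.3,0,0],"delta_rot":[0,0,0],"fingers":0}]'
python3 -m crank '[{"linear":[0.1,0,0],"delta_rot":[0,0,0],"fingers":0},{"linear":[0.05,0,0],"delta_rot":[0,0,0],"fingers":0},{"linear":[0,0,0],"delta_rot":[0,0,0],"fingers":0},{"linear":[0,0,0],"delta_rot":[0,0,0],"fingers":0},{"linear":[0,0,0],"delta_rot":[0,0,0],"fingers":0}]'
for i in 1 2; do python3 -m crank '[{"linear":[0,0,0],"delta_rot":[0,0,0],"fingers":1},{"linear":[0,0,0],"delta_rot":[0,0,0],"fingers":1},{"linear":[0,0,0],"delta_rot":[0,0,0],"fingers":1},{"linear":[0,0,0],"delta_rot":[0,0,0],"fingers":1},{"linear":[0,0,0],"delta_rot":[0,0,0],"fingers":1}]';done
python3 -m crank '[{"linear":[-0.5,0,0],"delta_rot":[0,0,0],"fingers":1},{"linear":[-1.5,0,0],"delta_rot":[0,0,0],"fingers":1},{"linear":[-3,0,0],"delta_rot":[0,0,0],"fingers":1},{"linear":[-3.5,0,0],"delta_rot":[0,0,0],"fingers":1},{"linear":[-3.5,0,0],"delta_rot":[0,0,0],"fingers":1}]'
python3 -c "
from h import *
go([460.6,-97.2,215],-12)"
```

```text
time: 20.95
tool_pos: [444.0, -206.2, 104.7]
tcp_rot: [-0.348, 1.569, 2.584]
contact_force: [-3.6, 3.3, 22.4]
grip_width: 49.6
time: 21.45
tool_pos: [444.1, -206.3, 104.8]
tcp_rot: [-0.199, 1.571, 2.734]
contact_force: [-2.8, 2.0, 5.6]
grip_width: 49.8
time: 21.95
tool_pos: [444.4, -206.6, 104.2]
tcp_rot: [2.455, 1.571, -0.896]
contact_force: [-0.9, -0.8, -0.3]
grip_width: 85.3
time: 22.45
tool_pos: [444.4, -206.5, 104.2]
tcp_rot: [1.814, 1.571, -1.537]
contact_force: [0.1, -0.6, -0.0]
grip_width: 91.9
time: 22.95
tool_pos: [444.1, -206.3, 225.7]
tcp_rot: [-0.241, 1.57, 2.691]
contact_force: [0.6, 0.1, 0.9]
grip_width: 91.7
t 22.95 P [ 444.1 -206.3  225.7] q [-0.59  0.3   1.66 -0.    1.18  1.19] F [0.58 0.08 0.88] w 91.7
R [[-0.0, -0.208, -0.978], [0.0, -0.978, 0.208], [-1.0, -0.0, 0.0]]
rotvec deg [-0.    0.02  0.  ] | cm in current axes [  1.07 -11.02   0.66] | in turned axes [  1.07 -11.02   0.66]
```

```bash
python3 -m crank '[{"linear":[0,-2.75,0.17],"delta_rot":[0,0,0],"fingers":1},{"linear":[0,-2.75,0.17],"delta_rot":[0,0,0],"fingers":1},{"linear":[0,-2.75,0.16],"delta_rot":[0,0,0],"fingers":1},{"linear":[0,-2.75,0.16],"delta_rot":[0,0,0],"fingers":1},{"linear":[0,0,0],"delta_rot":[0,0,0],"fingers":1}]'
python3 -m crank '[{"linear":[0,0,0],"delta_rot":[0,0,0],"fingers":1},{"linear":[0,0,0],"delta_rot":[0,0,0],"fingers":1},{"linear":[0,0,0],"delta_rot":[0,0,0],"fingers":1},{"linear":[0,0,0],"delta_rot":[0,0,0],"fingers":1},{"linear":[0,0,0],"delta_rot":[0,0,0],"fingers":1}]'
python3 - <<'E'
from h import *
go([460.8,-97.2,104.5],-12)
wcases()
E
```

```text
time: 23.45
tool_pos: [460.8, -95.0, 224.7]
tcp_rot: [-1.824, 1.57, 1.111]
contact_force: [0.5, -0.8, -0.2]
grip_width: 91.9
time: 23.95
tool_pos: [460.7, -98.0, 224.1]
tcp_rot: [0.65, 1.571, -2.702]
contact_force: [-0.9, -1.0, -0.2]
grip_width: 91.9
t 23.95 P [460.7 -98.  224.1] q [-0.37  0.27  1.71 -0.    1.16  1.41] F [-0.86 -0.96 -0.17] w 91.9
R [[-0.0, -0.209, -0.978], [-0.0, -0.978, 0.209], [-1.0, 0.0, 0.0]]
rotvec deg [-0.05  0.01 -0.01] | cm in current axes [11.96 -0.08  0.  ] | in turned axes [ 1.196e+01 -8.000e-02  1.000e-02]
all [ 332  111   75  121 7279] 158.0 rect [ 454.9 -200.2] [ 64.8 111.9] 77.9
bright [ 332  111   75  121 7279] 158.0 rect [ 451.  -206.7] [ 50.4 107.4] 78.4
all [ 104  113   73  119 6829] 146.0 rect [496.3  -1.2] [ 64.6 108.9] 78.8
bright [ 104  113   73  119 6829] 146.0 rect [497.7   6.6] [ 48.9 108.6] 78.6
all [ 224  115   61  117 6708] 159.0 rect [474.1 -99.9] [ 49.8 101.1] 77.9
bright [ 224  115   61  117 6708] 159.0 rect [472.2 -99.1] [48.9 97.1] 77.8
```

Everything measures where it was before. I'll go down on the middle case and grip it.

```bash
python3 -m crank '[{"linear":[1.5,-0.1,0],"delta_rot":[0,0,0],"fingers":1},{"linear":[2,0,0],"delta_rot":[0,0,0],"fingers":1},{"linear":[2,0,0],"delta_rot":[0,0,0],"fingers":1},{"linear":[2,0,0],"delta_rot":[0,0,0],"fingers":1},{"linear":[1.5,0,0],"delta_rot":[0,0,0],"fingers":1}]'
python3 -m crank '[{"linear":[1,0,0],"delta_rot":[0,0,0],"fingers":1},{"linear":[1,0,0],"delta_rot":[0,0,0],"fingers":1},{"linear":[0.95,0,0],"delta_rot":[0,0,0],"fingers":1},{"linear":[0,0,0],"delta_rot":[0,0,0],"fingers":1},{"linear":[0,0,0],"delta_rot":[0,0,0],"fingers":1}]'
for i in 1 2; do python3 -m crank '[{"linear":[0,0,0],"delta_rot":[0,0,0],"fingers":0},{"linear":[0,0,0],"delta_rot":[0,0,0],"fingers":0},{"linear":[0,0,0],"delta_rot":[0,0,0],"fingers":0},{"linear":[0,0,0],"delta_rot":[0,0,0],"fingers":0},{"linear":[0,0,0],"delta_rot":[0,0,0],"fingers":0}]';done
python3 -m crank '[{"linear":[-0.4,0,0],"delta_rot":[0,0,0],"fingers":0},{"linear":[-0.8,0,0],"delta_rot":[0,0,0],"fingers":0},{"linear":[-0.8,0,0],"delta_rot":[0,0,0],"fingers":0},{"linear":[-0.8,0,0],"delta_rot":[0,0,0],"fingers":0},{"linear":[-0.7,0,0],"delta_rot":[0,0,0],"fingers":0}]'
```

```text
time: 24.5
tool_pos: [460.6, -96.6, 133.1]
tcp_rot: [-0.069, 1.57, 2.863]
contact_force: [-0.1, -0.6, 1.5]
grip_width: 92.0
time: 25.0
tool_pos: [461.2, -96.6, 104.9]
tcp_rot: [2.692, 1.57, -0.659]
contact_force: [0.8, -0.4, -0.1]
grip_width: 92.1
time: 25.5
tool_pos: [461.0, -96.6, 104.8]
tcp_rot: [2.706, 1.571, -0.645]
contact_force: [-0.5, 0.5, 0.7]
grip_width: 55.6
time: 26.0
tool_pos: [461.0, -96.7, 104.8]
tcp_rot: [2.347, 1.57, -1.004]
contact_force: [-0.6, -2.2, 0.9]
grip_width: 49.6
time: 26.5
tool_pos: [461.1, -96.5, 140.6]
tcp_rot: [2.94, 1.57, -0.411]
contact_force: [-0.9, 0.9, -5.8]
grip_width: 49.7
```

```bash
for i in 1 2; do python3 -m crank '[{"linear":[-1.2,0,0],"delta_rot":[0,0,0],"fingers":0},{"linear":[-1.2,0,0],"delta_rot":[0,0,0],"fingers":0},{"linear":[-1.2,0,0],"delta_rot":[0,0,0],"fingers":0},{"linear":[-1.2,0,0],"delta_rot":[0,0,0],"fingers":0},{"linear":[-0.8,0,0],"delta_rot":[0,0,0],"fingers":0}]';done
for i in 1 2; do python3 -m crank '[{"linear":[0,0,0],"delta_rot":[0,0,0],"fingers":0},{"linear":[0,0,0],"delta_rot":[0,0,0],"fingers":0},{"linear":[0,0,0],"delta_rot":[0,0,0],"fingers":0},{"linear":[0,0,0],"delta_rot":[0,0,0],"fingers":0},{"linear":[0,0,0],"delta_rot":[0,0,0],"fingers":0}]'; done
python3 - <<'E'
from h import *
F=[]
for i in range(6):
    c=capture("side");o=bot.get_obs();F.append(o["contact_force"])
print(np.mean(F,0).round(2),o["tool_pos"],o["dq"].round(4))
s=capture("scene")["image"]
cv2.imwrite("pics/end.png",np.hstack([cv2.resize(c["image"][70:230,130:330],(400,320)),cv2.resize(s[120:280,100:300],(400,320))]))
E
```

```text
time: 27.0
tool_pos: [461.1, -96.6, 196.9]
tcp_rot: [2.939, 1.57, -0.412]
contact_force: [-0.1, 0.6, -6.2]
grip_width: 49.6
time: 27.5
tool_pos: [461.0, -96.5, 252.6]
tcp_rot: [2.914, 1.57, -0.437]
contact_force: [-0.1, -0.4, -5.0]
grip_width: 49.8
time: 28.0
tool_pos: [460.9, -96.5, 251.3]
tcp_rot: [-0.095, 1.57, 2.837]
contact_force: [-0.5, -0.1, -7.0]
grip_width: 49.8
time: 28.5
tool_pos: [461.0, -96.5, 251.7]
tcp_rot: [2.163, 1.571, -1.188]
contact_force: [-0.3, -0.6, -5.8]
grip_width: 49.7
[-0.13 -0.15 -6.4 ] [460.97588072 -96.53722511 251.70610888] [ 0.0006 -0.0005  0.0024  0.0015  0.0018 -0.0005]
```

View pics/end.png

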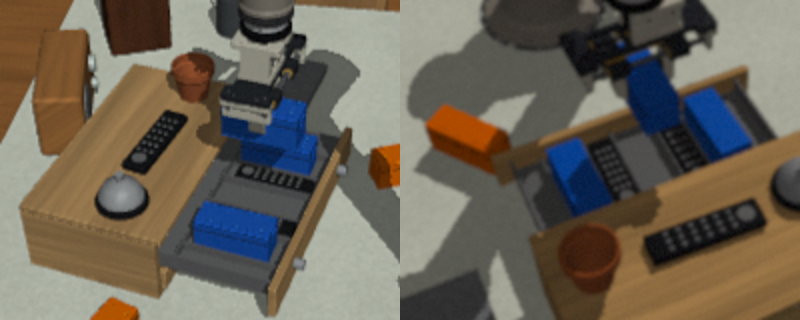

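The final views show the middle case held up level at (265,115) in the left panel. The left and right cases stand in their slots, at (715,120) and (575,180) in the right panel, and the remotes, bell and pot are in place.

```bash
python3 -c "
from plant import workorder
print(workorder.close_job())"
```

```text
the job is handed in; nothing more can be done
None
```

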